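Pack the slide boxes into the ratchet transit cradle

TASK

Load the two slide boxes into the transit cradle for the courier: lay one flat with its long side along the low blue fence and push it home into the corner of fence and end stop, then pack the other end to end against it in the same way. Then work the ratchet lever, which grips when swung towards you and runs loose when swung back, stroke after stroke until the sprung plate clamps the row with its springs about half squeezed, never bottomed. Finally swing the lever back to its parking stop, away from you, to show that the ratchet holds: the row must stay clamped, and everything else on the bench stays where it is.

Things in the scene. Friction and masses are not known exactly. Their poses are not given: they have to be found in the camera images.
- slide_box_a: one of two alike white cardboard boxes of microscope slides, 58 (its x) x 80 (its y) x 33 mm high, 0.12 kg, lying flat on the worktop at the start; origin at the centre of its underside. Grip it across its 58 mm width (its x), from above.
- slide_box_b: the other white slide box, the same in every way
- cradle: transit cradle fixed to the bench, aluminium deck 126x346 mm, deck top 10 mm above the worktop; origin on the worktop (deck reaches from -59 to +67 mm in x, +-173 mm in y); +y runs along the deck to the blue end stop, +x away from the robot to the low blue fence. Near side open. Loading bay between plate and end stop: 178 mm long at the start, two boxes end to end and 18 mm spare.
- corner (a point): reference corner: fence face, end stop face and deck top meet here; axes as the cradle's. Fence 14 mm high over the deck, 10 thick (fingers pass over it); end stop 24 mm high, 12 thick. A box home in the corner, 80 mm side along the fence, has its origin at x = -29, y = -40 mm from here, the one packed against it x = -29, y = -120 mm.
- plate_face (a point): middle of the rubber face of the sprung pressure plate, 26 mm above the worktop; it faces the end stop (cradle's +y) and presses on the end of the row of boxes. The plate is 52 mm wide (x), its top 40 mm above the worktop.
- ratchet_axis (a point): top of the ratchet's vertical axis, 54 mm above the worktop, at the right end of the cradle (its x = 0, y = -108 mm); below it the toothed steel wheel, 79 mm across, with a brass pawl on the lever and one on the deck
- lever_grip (a point): grip point of the ratchet lever: on the axis of its upright round black knob (22 mm across, 49 to 90 mm above the worktop), 70 mm above the worktop and 115 mm from the ratchet's axis. The red lever under the knob is 18 mm wide, top 49 mm above the worktop. The knob can turn in the fingers: the gripper may keep its yaw along the arc.
- lever (a joint): lever angle, rad, growing clockwise from above: 0 at the parking stop (knob 54 degrees clockwise of the cradle's +x: away from the robot, right), 1.26 at the other stop (126 degrees clockwise: towards the robot). Clockwise it grips after at most 0.21 rad of slack and drives (up to 3 N at the knob); anticlockwise it clicks loosely, below 1.5 N. Stays where left.
- carriage (a joint): travel of the pusher carriage behind the plate (m), 0 at the start, growing towards the end stop: 14 mm per rad of gripping lever stroke. When the lever is let go or swung back the carriage slips back by at most one tooth (2.9 mm), then the deck's pawl holds it.
- pressure_plate (a joint): how far the plate's two springs are squeezed (m): 0 while it touches nothing, 0.012 bottomed; 1.2 N/mm with 3.6 N preload. With the row packed tight it grows once the carriage has moved 18 mm.
- notebook: bystander: blue hardback notebook, 210x149x13, lying flat; origin at the centre of its underside
- pen: bystander: black pen, 129 long, lying flat; origin at the centre of its underside
- tape_roll: bystander: roll of brown tape, 85 across, 19 high, lying flat; origin at the centre of its underside
- wash_bottle: bystander: white wash bottle with red cap and spout, 62x88x216, standing; origin at the centre of its underside
- vial_blue: bystander: small glass vial with blue cap, 24 across, 60 high, standing; origin at the centre of its underside
- vial_black: bystander: small glass vial with black cap, 24 across, 60 high, standing; origin at the centre of its underside
- calculator: bystander: black pocket calculator, 125x72x15, lying flat; origin at the centre of its underside
- kraft_carton: bystander: tall brown carton, 47x47x131, standing; origin at the centre of its underside
- tweezers: bystander: steel tweezers, 126 long, lying flat; origin at the centre of its underside
- white_carton: bystander: white carton, 67x83x87, standing; origin at the centre of its underside

How it is judged:
On the way, in this order (a step that is already met when the one before it is completed fails the run):
1. one slide box pushed home into the corner of fence and end stop (((x of slide_box_a in the frame of corner between -0.035 and -0.023 m and y of slide_box_a in the frame of corner between -0.046 and -0.034 m and z of slide_box_a in the frame of corner between -0.004 and 0.004 m and angle between the y axis of slide_box_a and the y axis of corner, either way round below 0.06 rad and angle between slide_box_a's own z axis and vertical below 0.06 rad) or (x of slide_box_b in the frame of corner between -0.035 and -0.023 m and y of slide_box_b in the frame of corner between -0.046 and -0.034 m and z of slide_box_b in the frame of corner between -0.004 and 0.004 m and angle between the y axis of slide_box_b and the y axis of corner, either way round below 0.06 rad and angle between slide_box_b's own z axis and vertical below 0.06 rad))), for 0.2 s.
2. the other box packed end to end against it, both released, before clamping (((x of slide_box_a in the frame of corner between -0.035 and -0.023 m and y of slide_box_a in the frame of corner between -0.046 and -0.034 m and z of slide_box_a in the frame of corner between -0.004 and 0.004 m and angle between the y axis of each of slide_box_a, slide_box_b and the y axis of corner, either way round below 0.06 rad and angle between each of slide_box_a, slide_box_b's own z axis and vertical below 0.06 rad and x of slide_box_b in the frame of corner between -0.035 and -0.023 m and y of slide_box_b in the frame of corner between -0.126 and -0.114 m and z of slide_box_b in the frame of corner between -0.004 and 0.004 m) or (x of slide_box_b in the frame of corner between -0.035 and -0.023 m and y of slide_box_b in the frame of corner between -0.046 and -0.034 m and z of slide_box_b in the frame of corner between -0.004 and 0.004 m and angle between the y axis of each of slide_box_b, slide_box_a and the y axis of corner, either way round below 0.06 rad and angle between each of slide_box_b, slide_box_a's own z axis and vertical below 0.06 rad and x of slide_box_a in the frame of corner between -0.035 and -0.023 m and y of slide_box_a in the frame of corner between -0.126 and -0.114 m and z of slide_box_a in the frame of corner between -0.004 and 0.004 m)) and value of joint pressure_plate below 0.001 m and contact force between the fingers and slide_box_a below 0.1 N and contact force between the fingers and slide_box_b below 0.1 N), for 0.2 s.
3. a gripping stroke of the lever towards the robot drives the carriage on (value of joint lever above 0.75 rad and value of joint carriage above 0.005 m), for 0.02 s.
4. the lever swung back loose, the carriage staying where it was driven (value of joint lever below 0.6 rad and value of joint carriage above 0.005 m), for 0.02 s.
5. lever worked on until the plate clamps the row with its springs squeezed (((x of slide_box_a in the frame of corner between -0.035 and -0.023 m and y of slide_box_a in the frame of corner between -0.046 and -0.034 m and z of slide_box_a in the frame of corner between -0.004 and 0.004 m and angle between the y axis of each of slide_box_a, slide_box_b and the y axis of corner, either way round below 0.06 rad and angle between each of slide_box_a, slide_box_b's own z axis and vertical below 0.06 rad and x of slide_box_b in the frame of corner between -0.035 and -0.023 m and y of slide_box_b in the frame of corner between -0.126 and -0.114 m and z of slide_box_b in the frame of corner between -0.004 and 0.004 m) or (x of slide_box_b in the frame of corner between -0.035 and -0.023 m and y of slide_box_b in the frame of corner between -0.046 and -0.034 m and z of slide_box_b in the frame of corner between -0.004 and 0.004 m and angle between the y axis of each of slide_box_b, slide_box_a and the y axis of corner, either way round below 0.06 rad and angle between each of slide_box_b, slide_box_a's own z axis and vertical below 0.06 rad and x of slide_box_a in the frame of corner between -0.035 and -0.023 m and y of slide_box_a in the frame of corner between -0.126 and -0.114 m and z of slide_box_a in the frame of corner between -0.004 and 0.004 m)) and value of joint pressure_plate above 0.003 m), for 0.1 s.
At the end, for the whole second after the job is handed in: Both slide boxes lie flat in the cradle, one within 5 mm of home in the corner and the other within 5 mm of home against it (square within 0.06 rad); the plate's springs are squeezed between 2 and 10.5 mm of their 12 mm; the lever is within 0.15 rad of its parking stop; all at rest (((x of slide_box_a in the frame of corner between -0.034 and -0.024 m and y of slide_box_a in the frame of corner between -0.045 and -0.035 m and z of slide_box_a in the frame of corner between -0.004 and 0.004 m and angle between the y axis of each of slide_box_a, slide_box_b and the y axis of corner, either way round below 0.06 rad and angle between each of slide_box_a, slide_box_b's own z axis and vertical below 0.06 rad and x of slide_box_b in the frame of corner between -0.034 and -0.024 m and y of slide_box_b in the frame of corner between -0.125 and -0.115 m and z of slide_box_b in the frame of corner between -0.004 and 0.004 m) or (x of slide_box_b in the frame of corner between -0.034 and -0.024 m and y of slide_box_b in the frame of corner between -0.045 and -0.035 m and z of slide_box_b in the frame of corner between -0.004 and 0.004 m and angle between the y axis of each of slide_box_b, slide_box_a and the y axis of corner, either way round below 0.06 rad and angle between each of slide_box_b, slide_box_a's own z axis and vertical below 0.06 rad and x of slide_box_a in the frame of corner between -0.034 and -0.024 m and y of slide_box_a in the frame of corner between -0.125 and -0.115 m and z of slide_box_a in the frame of corner between -0.004 and 0.004 m)) and value of joint pressure_plate between 0.002 and 0.0105 m and value of joint lever below 0.15 rad and linear speed of each of slide_box_a, slide_box_b below 0.02 m/s); the robot touches nothing.
It fails at once if the plate's springs are bottomed, crushing the boxes (value of joint pressure_plate above 0.0113 m).
It fails at once if a bystander is moved by more than 25 mm (distance of any of notebook, pen, tape_roll, wash_bottle, vial_blue, vial_black, calculator, kraft_carton, tweezers, white_carton from where it was at the start of the episode above 0.025 m).
It also fails if it takes over 72 s, if anything falls off the work surface, if the arm or the gripper's body presses on something with over 40 N, if the wrist force passes 120 N, or if a joint passes its speed limit or range.

ROBOT

A 6-joint arm with a two-finger parallel gripper is mounted at the origin on a cart in front of the work surface, level with it; the furniture and walls round the work are solid. World frame = base frame: x ahead of the robot, y to its left, z up, the work surface at z = 0. Lengths are in m, angles in rad, forces in N, time in s.
With the tool pointing down it reaches from about 0.425 to 1.125 m from the base axis. Payload 14.9 kg.
Tool frame: the origin (TCP) lies on the front face of the gripper's body, between the roots of the fingers; the fingertips stand tips_ahead ahead of it and the grasp point (between the pads) lies 60 mm ahead of it (tips_ahead is the distance from the TCP to the fingertips, in m); z points along the fingers, y is the line along which they close (so a half turn about z gives the same grasp; the last joint's range is limited). The gripper opens to 91 mm and grips with 3 to 60 N. Pads are 32 mm wide; open, the fingers measure 118 mm over their backs; the gripper's body (76 mm by 178 mm) begins 60 mm behind the grasp point.
Start: joints at [1.114, 0.379, 1.734, -0, 1.028, -0.033], TCP at [0.288, 0.638, 0.292] pointing down, gripper open.
Joint ranges: [-2.77, 2.77], [-0.74, 2.19], [0, 2.66], [-1.06, 4.2], [0.31, 2.87], [-3.08, 3.08]. Speed limits (rad/s): [1.89, 1.89, 2.39, 3.14, 3.14, 3.14].

INTERFACE

Orientations are given as a unit quaternion [w, x, y, z].
In Python, from station import * gives the robot as it stands. Calls block until the motion is done:
- move_pose(position, orientation): joint-space move of the TCP to a pose.
- servo_line(position, rotation=None, velocity=0.15, stop_force=None): straight line of the TCP; rotation=None keeps the orientation; velocity is the mean speed in m/s. With stop_force (N) it stops when the force on the tool has changed by that much, and returns True; else False.
- move_joints(angles): joint-space move.
- gripper_open() and close_gripper(strength=None): open the fingers fully, or close them until they stop; strength is the grip in N (None keeps the last).
- sleep(seconds).
- inverse_kinematics(position, orientation): joint angles nearest the present ones, or None.
- camera(name): name is "scene" or "top" or "wrist"; returns a dict with "pixels" (420x560x3 uint8, blue, green, red), "range_z" (420x560 float32, m along the optical axis (not along the pixel's ray), 0 where there is no reading), "mtx" (3x3 intrinsics, pixels), "pose" (4x4, takes a point from camera to world coordinates). Camera axes: x right, y down, z forward; pixel columns grow to the right and rows downward; lengths in m; the calibration is good to about 2 mm. A picture is of the moment at which its call begins.
A pose or a line that the arm cannot do raises IKError and nothing moves.
- sign_off(): hands the job in; it is judged then, once.
Trained networks look in a picture, given as the dict that the camera call returned (one of the last four; its "shot" number tells which), for a name from the list of things; names that differ only in an ending like _2 or _b are one class to them, and where a whole thing is asked for, a point or a joint stands for the part that bears it (a point fixed in the world has none). Each returns a list of dicts, best first, with "confidence" (0 to 1); they miss things now and then, are a little off and sometimes report something else, mostly with a low value. They report only what shows in the picture. A call takes as long as a camera call.
- cut_out(picture, target): "region" (420x560 bool, what is visible of it) and "bbox" ([centre column, centre row, width, height] in pixels, round what is visible of it).
- place_of(picture, target): "centre" ([column, row] in pixels: a listed point, or the origin of a listed thing).
Readings, each from a call of its own:
- get_time(): time.
- get_q(): joint angles.
- get_qd(): joint speeds.
- get_effort(): joint torques, N m.
- get_tcp_pos(): TCP position.
- get_orientation(): TCP orientation.
- get_force(): force on the tool from outside, world axes, zero at the start.
- get_torque(): the same for the moment, N m.
- get_opening(): finger opening in m.
- get_finger_force(): force on a finger pad.
Only numpy, scipy, OpenCV 4.12 (cv2) and the standard library are available. Lean on these libraries where they do the work, as an engineer would, in place of code of your own. Each camera call takes 0.05 s, during which the arm holds its last target. There are 200 camera calls.

## Working session

There is one attempt and no reset: what is moved stays moved. The work goes in short steps, each a Python script; the robot and the scene stay as the last script left them, time stands still between calls to the robot, and variables do not carry over. Pictures are saved under pics/ and viewed, at most 10 in all, crops included, and the job is handed in when it is done.

```bash
mkdir -p pics; ls
python3 - <<'E'
from station import *
import cv2, numpy as np
print(get_time(), get_tcp_pos(), get_orientation(), get_opening())
import station
try: print(tips_ahead)
except Exception as e: print(e)
ims=[]
for n in ("scene","top"):
    p=camera(n); ims.append(p["pixels"]); np.savez(f"pics/{n}0.npz",**{k:p[k] for k in("pixels","range_z","mtx","pose")})
    print(n,p["pose"].round(3).tolist(),p["mtx"].round(1).tolist())
    for t in ("slide_box_a","cradle","corner","plate_face","ratchet_axis","lever_grip"):
        r=place_of(p,t); print(t,[(np.round(d["centre"],1).tolist(),round(d["confidence"],2)) for d in r[:4]])
    cv2.imwrite(f"pics/{n}0.png",ims[-1])
E
```

```text
pics
station.py
0.0 [0.28772765 0.63780325 0.29160538] [-1.28656821e-04  2.10318130e-01  9.77632852e-01 -5.23092079e-04] 0.09120497350144549
0.0783
scene [[0.815, -0.241, 0.528, -0.267], [-0.58, -0.321, 0.748, -1.168], [-0.011, -0.916, -0.401, 0.72], [0.0, 0.0, 0.0, 1.0]] [[479.2, 0.0, 281.1], [0.0, 479.2, 214.3], [0.0, 0.0, 1.0]]
slide_box_a [([202.9, 213.2], 0.83), ([212.8, 225.4], 0.55)]
cradle [([272.8, 260.5], 0.56)]
corner [([252.8, 241.1], 0.56)]
plate_face [([279.8, 256.7], 0.66)]
ratchet_axis [([201.8, 212.1], 0.24)]
lever_grip [([336.7, 266.6], 0.68), ([280.7, 258.7], 0.53)]
top [[-0.002, -0.998, 0.069, 0.498], [-1.0, 0.003, 0.026, 0.016], [-0.026, -0.069, -0.997, 1.546], [0.0, 0.0, 0.0, 1.0]] [[433.3, 0.0, 281.9], [0.0, 433.3, 212.7], [0.0, 0.0, 1.0]]
slide_box_a [([228.8, 258.8], 0.6), ([194.7, 256.3], 0.57)]
cradle [([324.4, 251.3], 0.87), ([192.8, 258.6], 0.43), ([405.5, 200.3], 0.41)]
corner [([283.0, 251.1], 0.72)]
plate_face [([333.9, 251.3], 0.45)]
ratchet_axis [([360.3, 252.0], 0.7)]
lever_grip [([390.4, 234.7], 0.78)]
```

View pics/top0.png

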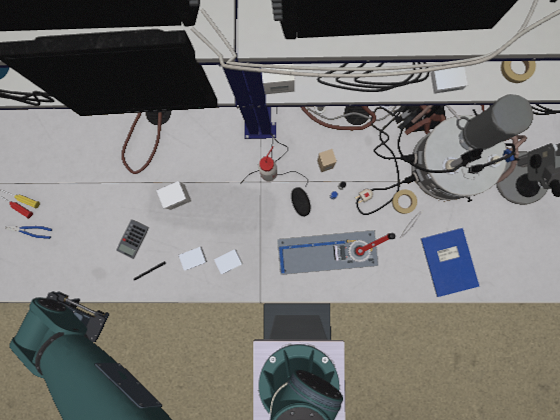

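View pics/scene0.png

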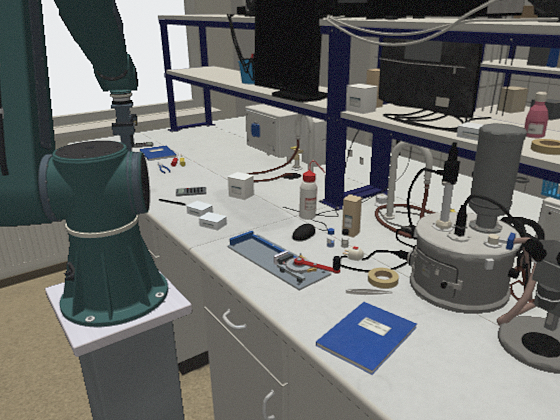

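Top view: boxes at about (193,258) and (228,261), cradle (278–378, 232–272), knob (390,236), notebook at right. The scene view agrees. Next I'll take closer wrist views.

```bash
cat > h.py <<'E'
from station import *
import numpy as np, cv2
def quat(t): return [0,np.cos(t/2),np.sin(t/2),0]   # tool down, tool x at world yaw t, tool y at t-90deg
def world(p,uv,z=None):
    """pixels (N,2) -> world; by depth image, or on plane z"""
    uv=np.atleast_2d(uv).astype(float); K,T=p["mtx"],p["pose"]
    r=np.c_[(uv-K[:2,2])/K[[0,1],[0,1]],np.ones(len(uv))]
    if z is None:
        i=uv.round().astype(int); d=p["range_z"][i[:,1],i[:,0]]
    else: d=(z-T[2,3])/(r@T[:3,:3].T)[:,2]
    return (r*np.atleast_1d(d)[:,None])@T[:3,:3].T+T[:3,3]
def cloud(p,reg):
    v,u=np.nonzero(reg&(p["range_z"]>0)); return world(p,np.c_[u,v])
def save(p,name):
    np.savez(f"pics/{name}.npz",**{k:p[k] for k in("pixels","range_z","mtx","pose")}); cv2.imwrite(f"pics/{name}.png",p["pixels"])
def load(name): return dict(np.load(f"pics/{name}.npz"))
def boxes(p):
    out=[]
    for d in cut_out(p,"slide_box_a"):
        if d["confidence"]<.3: continue
        c=cloud(p,d["region"]); z=np.median(c[:,2]); c=c[abs(c[:,2]-z)<.006]
        out.append((d["confidence"],z,cv2.minAreaRect((c[:,:2]*1000).astype(np.float32))))
    return out
def pts(p,names=("corner","plate_face","ratchet_axis","lever_grip")):
    return {n:[(np.round(d["centre"],1).tolist(),round(d["confidence"],2),world(p,d["centre"])[0].round(4).tolist()) for d in place_of(p,n)[:2]] for n in names}
E
python3 - <<'E'
from h import *
p=load("top0")
print(world(p,[[193,258],[228,261],[283,251],[360,252],[390,235],[324,251]]).round(3).tolist())
move_pose([0.47,0.26,0.38],quat(np.pi/2)); p=camera("wrist"); save(p,"w1")
print(get_time(),p["pose"].round(3).tolist(),p["mtx"].round(1).tolist()); print(boxes(p))
move_pose([0.47,-0.1,0.38],quat(np.pi/2)); p=camera("wrist"); save(p,"w2")
print(get_time(),pts(p))
E
```

```text
[[0.444, 0.365, 0.04], [0.434, 0.244, 0.029], [0.468, 0.052, 0.011], [0.465, -0.21, 0.062], [0.522, -0.306, 0.094], [0.468, -0.092, 0.009]]
2.325 [[1.0, 0.001, 0.001, 0.471], [0.001, -0.961, -0.275, 0.34], [0.001, 0.275, -0.961, 0.472], [0.0, 0.0, 0.0, 1.0]] [[333.2, 0.0, 281.1], [0.0, 333.2, 213.2], [0.0, 0.0, 1.0]]
[(0.67, np.float64(0.031973387545357806), ((430.832763671875, 246.02542114257812), (58.81978988647461, 80.62164306640625), 26.224729537963867)), (0.4, np.float64(0.009681430711166394), ((453.8856201171875, -19.83715057373047), (127.77828216552734, 95.710693359375), 2.007477283477783))]
3.775 {'corner': [([281.8, 54.3], 0.64, [0.4729, 0.0558, 0.017])], 'plate_face': [([273.3, 197.1], 0.81, [0.4615, -0.1244, 0.0295])], 'ratchet_axis': [([432.7, 211.0], 0.69, [0.6874, -0.1476, 0.0166]), ([278.0, 263.6], 0.62, [0.468, -0.2112, 0.055])], 'lever_grip': [([316.9, 331.2], 0.55, [0.5219, -0.3052, 0.0724])]}
```

```bash
python3 -c "
import cv2,numpy as np
cv2.imwrite('pics/w12.png',cv2.resize(np.hstack([cv2.imread('pics/w1.png')[:,60:460],cv2.imread('pics/w2.png')[:,160:560]]),(800,420)))"
```

```text
(no output)
```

View pics/w12.png

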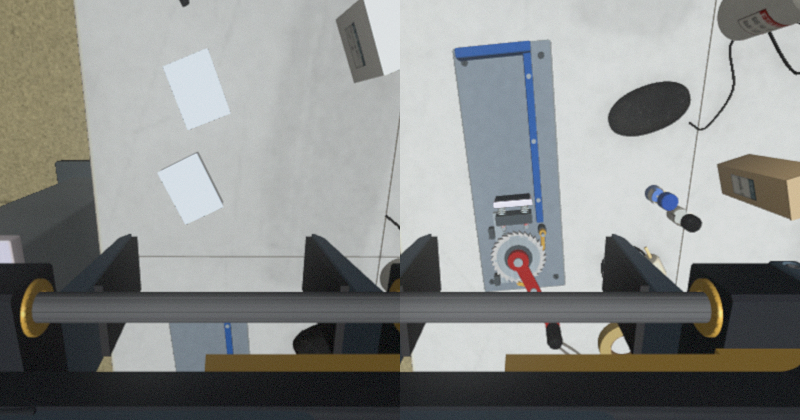

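Left half (w1) shows the boxes at about (255,90) and (250,190) in original pixels. Right half (w2) shows the corner at (285,55), the plate at (273,197), the wheel at (278,263) and the knob at (315,332). Next I'll fit the geometry.

Run:
```python
from h import *
p=load("w1"); P=world(p,np.stack(np.meshgrid(np.arange(560),np.arange(420)),-1).reshape(-1,2))
m=((P[:,2]>.027)&(P[:,2]<.04)).reshape(420,560).astype(np.uint8); m[300:]=0
n,l,s,c=cv2.connectedComponentsWithStats(m)
for i in range(1,n):
    if s[i,4]>1000:
        Q=P[(l==i).ravel()]; print(c[i].round(),s[i,4],np.median(Q[:,2]).round(4),cv2.minAreaRect((Q[:,:2]*1000).astype(np.float32)))
p=load("w2"); P=world(p,np.stack(np.meshgrid(np.arange(560),np.arange(420)),-1).reshape(-1,2))
h=cv2.cvtColor(p["pixels"],cv2.COLOR_BGR2HSV).reshape(-1,3)
b=(h[:,0]>100)&(h[:,0]<125)&(h[:,1]>150)&(P[:,0]<.53)&(P[:,1]>-.2)
B=P[b]; print(len(B),np.histogram(B[:,2],bins=np.arange(0,.05,.003)))
F=B[(B[:,2]>.019)&(B[:,2]<.028)&(B[:,1]<.04)]; E=B[(B[:,2]>.03)&(B[:,2]<.038)]
lo=[];hi=[]
for y in np.arange(-.14,.035,.008):
    f=F[abs(F[:,1]-y)<.004]
    if len(f)>10: lo.append((y,*np.percentile(f[:,0],[2,98])))
lo=np.array(lo); print("fence z",np.median(F[:,2]),"x=a*y+b inner",np.polyfit(lo[:,0],lo[:,1],1),"outer",np.polyfit(lo[:,0],lo[:,2],1))
lo=[]
for x in np.arange(E[:,0].min()+.004,E[:,0].max()-.004,.006):
    f=E[abs(E[:,0]-x)<.003]
    if len(f)>5: lo.append((x,*np.percentile(f[:,1],[2,98])))
lo=np.array(lo); print("stop z",np.median(E[:,2]),"y=a*x+b inner",np.polyfit(lo[:,0],lo[:,1],1),"outer",np.polyfit(lo[:,0],lo[:,2],1), E[:,0].min(),E[:,0].max())
D=P[(P[:,2]>.006)&(P[:,2]<.014)&(P[:,0]<.56)&(P[:,0]>.36)&(P[:,1]>-.27)]; print("deck",np.median(D[:,2]),cv2.minAreaRect((D[:,:2]*1000).astype(np.float32)))
bl=P[(P[:,2]>.08)&(P[:,2]<.097)&(P[:,0]<.56)&(P[:,0]>.48)&(P[:,1]<-.25)&(P[:,1]>-.34)&(h[:,2]<70)]
print("knob",len(bl),bl.mean(0) if len(bl) else 0, bl.min(0),bl.max(0))
```

```text
[257.  89.] 3251 0.0321 ((441.72540283203125, 372.4601135253906), (58.589691162109375, 80.9091567993164), 20.681888580322266)
[251. 189.] 2553 0.0321 ((430.8650207519531, 245.96084594726562), (58.820735931396484, 80.4758071899414), 26.221881866455078)
1432 (array([  0,   0,   0,   0,   0,   0,   0, 616, 265,   0, 153, 378,   2,
         0,   0,   0]), array([0.   , 0.003, 0.006, 0.009, 0.012, 0.015, 0.018, 0.021, 0.024,
       0.027, 0.03 , 0.033, 0.036, 0.039, 0.042, 0.045, 0.048]))
fence z 0.02352779554460649 x=a*y+b inner [-0.0925365   0.48008346] outer [-0.09028292  0.48702816]
stop z 0.03346701499749638 y=a*x+b inner [0.08302952 0.01854194] outer [0.09556057 0.02112601] 0.3937946762711879 0.48153154834190615
deck 0.009546552263002661 ((462.4007873535156, -102.39466857910156), (126.04302978515625, 345.10052490234375), 5.207518577575684)
knob 172 [ 0.51734103 -0.30952911  0.08702269] [ 0.50857811 -0.32048276  0.08026039] [ 0.52638121 -0.30246829  0.09057443]
```

```bash
cat >> h.py <<'E'
PSI=np.radians(5.2); ex=np.array([np.cos(PSI),np.sin(PSI)]); ey=np.array([-np.sin(PSI),np.cos(PSI)]); COR=np.array([.4734,.0561])
def c2w(x,y): return COR+x*ex+y*ey          # corner frame -> world
def w2c(p): d=np.asarray(p)[:2]-COR; return np.array([d@ex,d@ey])
QC=quat(np.pi/2+PSI)
def pick(x,y,deg):
    q=quat(np.pi/2+np.radians(deg)); gripper_open()
    move_pose([x,y,.17],q); servo_line([x,y,.0965],velocity=.12)
    close_gripper(25); print("grip",get_opening(),get_finger_force(),get_time())
    servo_line([x,y,.16],velocity=.2)
def place(yc):
    a=c2w(-.037,yc-.007)
    move_pose([*a,.16],QC); servo_line([*a,.115],velocity=.15)
    print("down",servo_line([*a,.1045],velocity=.03,stop_force=4),get_tcp_pos(),get_force())
    z=get_tcp_pos()[2]
    b=c2w(-.021,yc-.007); print("x",servo_line([*b,z],velocity=.03,stop_force=8),w2c(get_tcp_pos()),get_force())
    xc=w2c(get_tcp_pos())[0]
    b=c2w(xc,yc+.008); print("y",servo_line([*b,z],velocity=.03,stop_force=8),w2c(get_tcp_pos()),get_force())
    sleep(.1); gripper_open()
    p=get_tcp_pos(); servo_line([p[0],p[1],.19],velocity=.2); print("t",get_time())
E
python3 - <<'E'
from h import *
pick(.4309,.2460,26.2); place(-.040)
c=c2w(-.06,-.13); move_pose([*c,.36],quat(np.pi/2)); p=camera("wrist"); save(p,"w3")
print(get_time()); print([(b,w2c(np.array(b[2][0])/1000)) for b in boxes(p)])
E
```

```text
grip 0.05874589643956679 25.00102400779724 7.0583
down True [0.44129774 0.00604406 0.10615254] [-0.05215481  0.03459931 -0.99377124]
x True [-0.03637243 -0.04694756] [-1.46089655 -1.08629037  7.21754803]
y True [-0.03625911 -0.04125506] [ 0.28450647 -0.78675566  2.49053232]
t 11.1333
11.975
[((0.88, np.float64(0.042135771544404066), ((443.2682800292969, 12.66556167602539), (58.646728515625, 80.63174438476562), 5.275796413421631)), array([-0.03394429, -0.04052476]))]
```

```bash
python3 - <<'E'
s=open('h.py').read()
i=s.index("    z=get_tcp_pos()[2]\n"); j=s.index("    sleep(.1); gripper_open()")
s=s[:i]+'''    push(yc)
'''+s[j:]
s+='''
def push(yc):
    p=get_tcp_pos(); z=p[2]+.0007; servo_line([p[0],p[1],z],velocity=.02); sleep(.15); print("F0",get_force())
    y=w2c(get_tcp_pos())[1]
    b=c2w(-.021,y); print("x",servo_line([*b,z],velocity=.025,stop_force=10),w2c(get_tcp_pos()),get_force())
    xc=w2c(get_tcp_pos())[0]-.0005
    servo_line([*c2w(xc,y),z],velocity=.02); sleep(.15); print("F0",get_force())
    b=c2w(xc,yc+.008); print("y",servo_line([*b,z],velocity=.025,stop_force=10),w2c(get_tcp_pos()),get_force())
def regrip(x,y):
    a=c2w(x,y); move_pose([*a,.16],QC); servo_line([*a,.1065],velocity=.12); close_gripper(25); print("grip",get_opening(),get_force())
'''
open('h.py','w').write(s)
E
python3 - <<'E'
from h import *
regrip(-.0345,-.041); push(-.040)
sleep(.1); gripper_open(); p=get_tcp_pos(); servo_line([p[0],p[1],.19],velocity=.2)
c=c2w(-.06,-.13); move_pose([*c,.36],quat(np.pi/2)); p=camera("wrist"); save(p,"w4")
print(get_time()); print([(b,w2c(np.array(b[2][0])/1000)) for b in boxes(p)])
E
```

```text
grip 0.058676044914452 [-2.45049586 -0.04099859  7.41262187]
F0 [ 0.08307778  0.45791021 -1.53864456]
x True [-0.0310398 -0.0409456] [ 0.09435904 -1.67184733 -0.96544607]
F0 [ 0.34190222 -0.24835553 -1.68238766]
y True [-0.03151433 -0.04045045] [ 1.19166866 -6.18739925  0.67719847]
17.6167
[((0.94, np.float64(0.04217179362639506), ((447.8415832519531, 13.197097778320312), (58.530879974365234, 80.55734252929688), 5.101465702056885)), array([-0.02934163, -0.04040991]))]
```

```bash
python3 -c "
import cv2
i=cv2.imread('pics/w4.png')[30:290,200:400]; cv2.imwrite('pics/c4.png',cv2.resize(i,None,fx=2.3,fy=2.3,interpolation=2))"
```

```text
(no output)
```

View pics/c4.png

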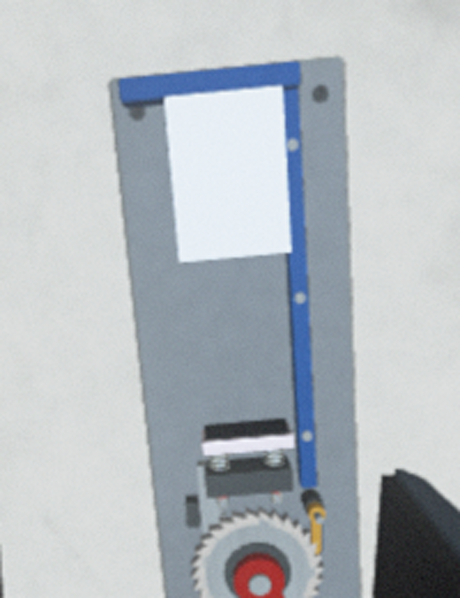

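The box sits against the fence (its right edge on the blue bar) and the end stop. Now for box two.

Run:
```python
from h import *
pick(.4417,.3725,20.7); place(-.120)
c=c2w(-.06,-.16); move_pose([*c,.36],quat(np.pi/2)); p=camera("wrist"); save(p,"w5")
print(get_time()); print([(b,w2c(np.array(b[2][0])/1000)) for b in boxes(p)]); print(pts(p,("plate_face","ratchet_axis","lever_grip")))
i=p["pixels"][30:330,200:400]; cv2.imwrite('pics/c5.png',cv2.resize(i,None,fx=2,fy=2,interpolation=2))
```

```text
grip 0.058317079045861656 25.000955164432526 21.025
down True [ 0.44857372 -0.07377944  0.10618105] [ 0.32573131 -0.17400214 -2.25621428]
F0 [-0.03046859  0.57616575 -1.48482436]
x True [-0.03120493 -0.12683776] [ 0.25161282 -0.11294438 -1.88108017]
F0 [ 0.65276463  0.0474601  -0.89470656]
y True [-0.0315299  -0.12090934] [ 0.60061035 -3.08018021 -1.15457986]
t 26.8167
27.6083
[((0.81, np.float64(0.04216542983849586), ((455.030029296875, -67.00672912597656), (58.544822692871094, 80.5964584350586), 5.149990558624268)), array([-0.02945185, -0.12093515])), ((0.68, np.float64(0.0421679194221764), ((447.7789306640625, 13.164356231689453), (58.498680114746094, 80.76691436767578), 5.243308067321777)), array([-0.02940699, -0.04043683])), ((0.48, np.float64(0.03709709543943712), ((460.8981018066406, -133.58697509765625), (51.46501541137695, 19.74176025390625), 5.170792102813721)), array([-0.02964227, -0.18777322])), ((0.36, np.float64(0.010369806117291464), ((462.433349609375, -102.214111328125), (126.33219909667969, 344.8483581542969), 5.22775936126709)), array([-0.02526993, -0.15666862]))]
{'plate_face': [([307.7, 193.7], 0.64, [0.4632, -0.1235, 0.0306])], 'ratchet_axis': [([311.2, 264.0], 0.6, [0.468, -0.2116, 0.053])], 'lever_grip': [([351.8, 338.1], 0.56, [0.5205, -0.3037, 0.0797])]}
```

View pics/c5.png

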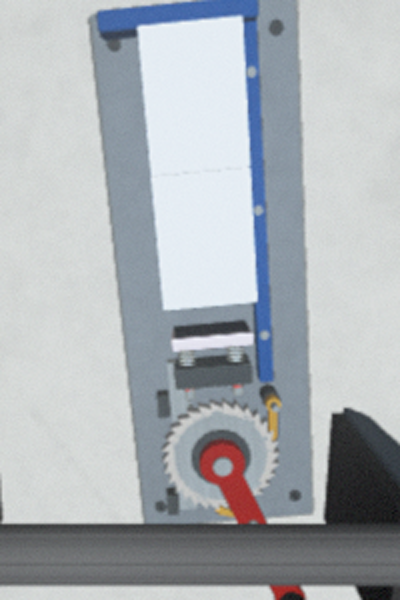

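Both boxes are home end to end on the fence (seam at about row 170 of the crop), with the plate a small gap behind. Next, the knob from directly above.

Run:
```python
from h import *
move_pose([.50,-.36,.36],QC); p=camera("wrist"); save(p,"w6"); print(get_time())
print(pts(p,("plate_face","ratchet_axis","lever_grip")))
P=world(p,np.stack(np.meshgrid(np.arange(560),np.arange(420)),-1).reshape(-1,2))
h=cv2.cvtColor(p["pixels"],cv2.COLOR_BGR2HSV).reshape(-1,3)
k=(P[:,2]>.08)&(P[:,2]<.097)&(abs(P[:,0]-.52)<.05)&(abs(P[:,1]+.3)<.06)
print("knob",k.sum(),cv2.minEnclosingCircle((P[k,:2]*1000).astype(np.float32)),np.median(P[k,2]))
r=((h[:,0]<8)|(h[:,0]>172))&(h[:,1]>150)&(h[:,2]>80)&(P[:,2]>.04)&(P[:,2]<.06)&(np.hypot(P[:,0]-.468,P[:,1]+.2108)<.13)
R=P[r]; far=R[np.hypot(R[:,0]-.468,R[:,1]+.2108)>.03]
print(len(R),cv2.fitLine((far[:,:2]*1000).astype(np.float32),cv2.DIST_L2,0,.01,.01).ravel())
```

```text
28.8833
{'plate_face': [], 'ratchet_axis': [([261.0, 51.2], 0.55, [0.4663, -0.2128, 0.0534])], 'lever_grip': [([302.7, 147.3], 0.85, [0.5202, -0.3085, 0.0904])]}
knob 324 ((518.1676025390625, -313.8976745605469), 11.152142524719238) 0.0883304990623057
1479 [ 4.4076052e-01 -8.9762473e-01  4.9706461e+02 -2.7104425e+02]
```

View pics/w6.png

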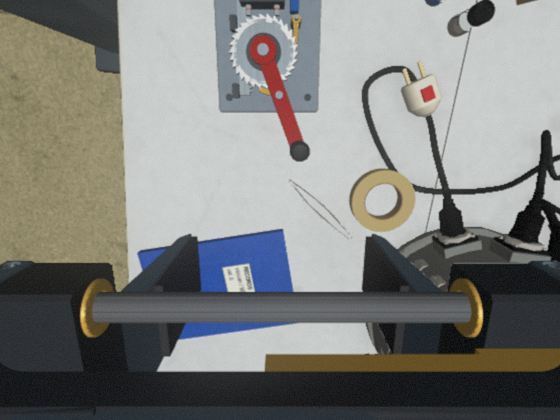

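The knob top is at pixel (300,151), which puts the lever at about 0.265 rad (axis and knob fit agree, r = 115 mm). Now I'll grip and make the first stroke.

```bash
cat >> h.py <<'E'
AX=np.array([.4665,-.2112])
def knob(L,r=.115):
    a=PSI-np.radians(54)-L; return AX+r*np.array([np.cos(a),np.sin(a)])
def Lof(p): d=np.asarray(p)[:2]-AX; return PSI-np.radians(54)-np.arctan2(d[1],d[0])
def swing(L0,L1,z=.1365,v=.12,stop=None):
    n=max(1,int(np.ceil(abs(L1-L0)/.16))); hit=False
    for L in np.linspace(L0,L1,n+1)[1:]:
        hit=servo_line([*knob(L),z],velocity=v,stop_force=stop); f=get_force()
        print(round(L,2),round(Lof(get_tcp_pos()),3),f.round(1) if hasattr(f,'round') else f)
        if hit: print("HIT"); break
    return Lof(get_tcp_pos())
E
python3 - <<'E'
from h import *
L=.265; k=knob(L); print(k)
move_pose([*k,.2],QC); servo_line([*k,.1365],velocity=.12); print(get_force()); close_gripper(8); print(get_opening(),get_force(),get_time())
swing(L,1.19); print(get_time())
E
```

```text
[ 0.51694266 -0.31454669]
[0.10708082 0.05208013 0.2203239 ]
0.02156136536161214 [-0.96344065  1.21715612 -0.85661272] 31.475
0.42 0.423 [-1.2 -2.5 -0.5]
0.57 0.575 [-1.3 -4.2  1.2]
0.73 0.73 [-2.5 -2.9  2.2]
0.88 0.886 [-2.2 -1.1  1.6]
1.04 1.042 [-2.5 -0.3  1.1]
1.19 1.195 [-2.1  0.4  0.3]
33.275
```

Run:
```python
from h import *
swing(1.19,.04,stop=12); gripper_open(); p=get_tcp_pos(); print(Lof(p)); servo_line([p[0],p[1],.2],velocity=.2)
c=c2w(-.06,-.21); move_pose([*c,.33],QC); p=camera("wrist"); save(p,"w7"); print(get_time())
print([(b[0],b[1],b[2][1],w2c(np.array(b[2][0])/1000)) for b in boxes(p)]); print(pts(p))
i=p["pixels"][30:330,200:400]; cv2.imwrite('pics/c7.png',cv2.resize(i,None,fx=2,fy=2,interpolation=2))
```

```text
1.05 1.041 [-0.1 -2.2 -0.6]
0.9 0.902 [ 1.  -3.2 -2.3]
0.76 0.76 [ 0.8 -2.3 -1.7]
0.62 0.615 [ 1.1 -1.4 -1.5]
0.47 0.471 [ 1.3 -0.9  0. ]
0.33 0.327 [ 2.3 -0.9  0.1]
0.18 0.183 [ 1.5 -1.   0.4]
0.04 0.04 [ 1.5 -0.5 -0.8]
0.040038361790749266
38.1333
[(0.87, np.float64(0.04218552505930068), (58.00414276123047, 79.90449523925781), array([-0.02911181, -0.12108714])), (0.76, np.float64(0.04216079688424115), (57.91572952270508, 62.889320373535156), array([-0.02914572, -0.04916188])), (0.54, np.float64(0.0035188934886571377), (18.727487564086914, 79.63734436035156), array([ 0.02873873, -0.44750902])), (0.52, np.float64(0.045844244331246536), (22.881086349487305, 10.990049362182617), array([ 0.19778917, -0.22677495]))]
{'corner': [], 'plate_face': [([304.4, 152.8], 0.71, [0.4575, -0.1161, 0.0368])], 'ratchet_axis': [([305.1, 239.9], 0.77, [0.4682, -0.2153, 0.053])], 'lever_grip': [([357.7, 314.1], 0.82, [0.4509, -0.126, 0.3474])]}
```

View pics/c7.png

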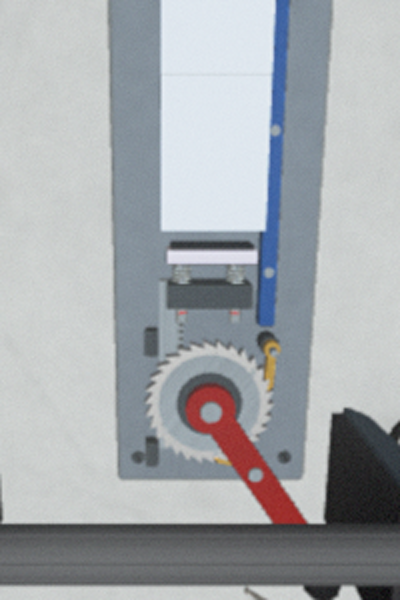

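Plate has moved towards the row with a small gap left (crop rows 231–243). I'll measure the travel against the earlier picture.

```bash
cat >> h.py <<'E'
def plate(p):
    P=world(p,np.stack(np.meshgrid(np.arange(560),np.arange(420)),-1).reshape(-1,2))
    l=np.c_[(P[:,:2]-COR)@ex,(P[:,:2]-COR)@ey]; ok=(abs(l[:,0]+.029)<.015)&(l[:,1]<-.1)&(l[:,1]>-.24)
    g=cv2.cvtColor(p["pixels"],cv2.COLOR_BGR2GRAY).ravel()
    out=[]
    for y in np.arange(-.215,-.150,.0015):
        s=ok&(abs(l[:,1]-y)<.00075)
        out.append((round(y*1e3,1),round(np.median(P[s,2])*1e3,1) if s.any() else None,int(np.median(g[s])) if s.any() else None))
    return out
E
python3 - <<'E'
from h import *
for n in("w5","w7"): print(n,plate(load(n)))
E
```

```text
w5 [(np.float64(-215.0), np.float64(38.8), 117), (np.float64(-213.5), np.float64(39.0), 99), (np.float64(-212.0), np.float64(38.9), 91), (np.float64(-210.5), np.float64(39.3), 92), (np.float64(-209.0), np.float64(39.0), 92), (np.float64(-207.5), np.float64(39.1), 92), (np.float64(-206.0), np.float64(39.1), 92), (np.float64(-204.5), np.float64(39.3), 93), (np.float64(-203.0), np.float64(39.1), 92), (np.float64(-201.5), np.float64(28.0), 75), (np.float64(-200.0), np.float64(11.1), 141), (np.float64(-198.5), np.float64(10.8), 145), (np.float64(-197.0), np.float64(10.3), 149), (np.float64(-195.5), np.float64(31.3), 153), (np.float64(-194.0), np.float64(28.9), 151), (np.float64(-192.5), np.float64(30.2), 156), (np.float64(-191.0), None, None), (np.float64(-189.5), np.float64(38.5), 169), (np.float64(-188.0), np.float64(39.3), 213), (np.float64(-186.5), np.float64(38.9), 228), (np.float64(-185.0), np.float64(39.3), 228), (np.float64(-183.5), np.float64(39.0), 231), (np.float64(-182.0), np.float64(38.6), 230), (np.float64(-180.5), np.float64(37.4), 145), (np.float64(-179.0), np.float64(35.3
[... 2073 characters left out ...]
.float64(-173.0), np.float64(39.0), 224), (np.float64(-171.5), np.float64(37.5), 105), (np.float64(-170.0), np.float64(34.3), 63), (np.float64(-168.5), np.float64(9.9), 133), (np.float64(-167.0), np.float64(9.6), 142), (np.float64(-165.5), np.float64(9.5), 140), (np.float64(-164.0), np.float64(9.8), 144), (np.float64(-162.5), None, None), (np.float64(-161.0), np.float64(42.1), 195), (np.float64(-159.5), np.float64(41.8), 226), (np.float64(-158.0), np.float64(42.3), 229), (np.float64(-156.5), np.float64(42.2), 229), (np.float64(-155.0), np.float64(42.2), 229), (np.float64(-153.5), np.float64(42.0), 229), (np.float64(-152.0), np.float64(42.0), 229), (np.float64(-150.5), np.float64(42.1), 229)]
```

Carriage is at about 9 mm (3 teeth). A second stroke to 1.2 rad adds at most 16 mm, which gives a squeeze of about 7 mm, so it is safe.

Run:
```python
from h import *
L=.04; k=knob(L)
move_pose([*k,.2],QC); servo_line([*k,.1365],velocity=.12); close_gripper(10); print(get_opening(),get_time())
swing(L,1.19); sleep(.15); swing(1.19,.04,stop=14); gripper_open(); p=get_tcp_pos(); print(Lof(p)); servo_line([p[0],p[1],.2],velocity=.2)
c=c2w(-.06,-.21); move_pose([*c,.33],QC); p=camera("wrist"); save(p,"w8"); print(get_time())
print([(b[0],b[1],b[2][1],w2c(np.array(b[2][0])/1000)) for b in boxes(p)])
for r in plate(p):
    if r[0]<-160: print(*r,end=' | ')
i=p["pixels"][30:330,200:400]; cv2.imwrite('pics/c8.png',cv2.resize(i,None,fx=2,fy=2,interpolation=2))
```

```text
0.02168370440061662 41.0083
0.18 0.186 [ 3.  -4.5 -3.3]
0.33 0.327 [ 0.4 -5.4 -0.1]
0.47 0.47 [-0.8 -5.7  2.7]
0.62 0.615 [-0.7 -4.1  3.9]
0.76 0.76 [-0.7 -3.1  3.5]
0.9 0.907 [-0.6 -1.8  2.8]
1.05 1.052 [-0.3 -0.5  2.8]
1.19 1.195 [0.2 0.2 1.2]
1.05 1.042 [ 1.7 -2.7 -1.4]
0.9 0.903 [ 0.1 -4.  -3.3]
0.76 0.76 [ 1.5 -3.  -3. ]
0.62 0.616 [ 1.9 -3.  -1.8]
0.47 0.473 [ 2.  -2.6 -1.5]
0.33 0.328 [ 2.  -1.4  0.6]
0.18 0.184 [ 0.9 -1.7  1.7]
0.04 0.039 [ 3.5 -0.1  0.1]
0.039813308709743866
48.35
[(0.86, np.float64(0.042188229049940795), (57.99791717529297, 79.90882873535156), array([-0.02911627, -0.121115  ])), (0.68, np.float64(0.042178984200567426), (58.087989807128906, 62.782962799072266), array([-0.02908766, -0.04915483]))]
-215.0 9.6 138 | -213.5 9.4 137 | -212.0 9.7 138 | -210.5 9.7 138 | -209.0 9.7 139 | -207.5 9.4 138 | -206.0 10.0 140 | -204.5 9.9 139 | -203.0 10.4 139 | -201.5 9.7 139 | -200.0 9.9 139 | -198.5 9.8 139 | -197.0 9.8 134 | -195.5 27.0 147 | -194.0 28.5 126 | -192.5 29.8 126 | -191.0 38.8 90 | -189.5 39.0 90 | -188.0 39.1 90 | -186.5 358.9 80 | -185.0 364.8 50 | -183.5 367.5 26 | -182.0 346.1 92 | -180.5 346.7 101 | -179.0 346.4 103 | -177.5 345.4 93 | -176.0 343.6 69 | -174.5 30.2 153 | -173.0 27.9 140 | -171.5 39.0 200 | -170.0 39.1 221 | -168.5 38.9 222 | -167.0 39.5 223 | -165.5 39.0 225 | -164.0 38.1 207 | -162.5 37.4 77 | -161.0 42.5 163 |
```

View pics/c8.png

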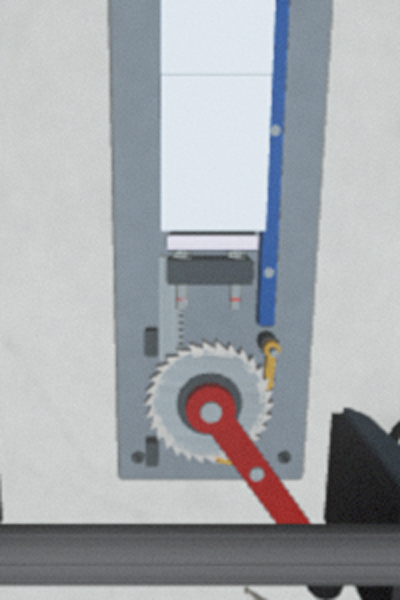

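The plate is on the row at crop row 233. The springs are squeezed about 5.3 mm (carriage about 23.3 mm), the lever sits at about 54° (parked), and the robot is clear. Handing in.

```bash
python3 -c "
from station import *
print(sign_off(), get_time())"
```

```text
the job is handed in; nothing more can be done
the job is handed in; nothing more can be done
```

I loaded both boxes end to end in the corner, clamped them with the springs squeezed about 5.3 of 12 mm, parked the lever and signed off the job. Those figures come from the last camera check at 48 s of 72, and the sign-off returned no verdict.

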